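# Refit the tilt-lock lever on an office-chair mechanism

### The job

Fit the loose lever with the toothed bore onto the splined shaft of the chair mechanism, with its arm pointing towards the mechanism's nose as nearly as the splines allow: feel for the angle at which the teeth drop in, without forcing it, and push it fully home onto the boss. Then swing the lever counterclockwise (seen from above) until its arm rests gently against the stop pin, and let go. Leave the look-alike lever with the smooth round bore and everything else on the bench where it is.

Things in the scene. Friction and masses are not known exactly. Their poses are not given: they have to be found in the camera images.
- mechanism: Dark steel chair tilt mechanism lying on its side, fixed to the bench. Origin: on the bench under the axis of the upright splined shaft; x along the housing to its narrow nose, y to the lug with the stop pin, z up. Housing 50 mm high, x -70 to 40, y +-55 mm; nose 64 wide, 40 high, to x = 95; lug to y = 103. Boss round the shaft: 42 across, top at 62 mm height.
- shaft_foot (a point): On the shaft axis at the boss top, 62 mm above the bench: the lever's origin comes here when home. Does not turn. Shaft: six ribs 60 degrees apart, 28 mm across, each 4.5 wide, core 19 across, from here to 84 mm height. It turns stiffly about z (about 0.15 N m of friction, no spring) and stays where put; the ribs' starting angle varies and is not measured.
- shaft_top (a point): On the shaft axis at its very top, 96 mm above the bench. Above the ribs (84 mm) the shaft is a smooth round pilot, 19 mm across to 90 mm height, tapering to 10 mm across here. The lever's bore slips over the pilot at any angle and then rests on the ends of the ribs until it is turned to fit.
- stop_pin (a point): Centre of the top of the upright steel stop pin on the lug: 10 mm across, from 50 to 92 mm above the bench, 85 mm from the shaft axis.
- lever: Lever to be fitted, 0.15 to 0.27 kg, flat on the bench, right way up. Origin: centre of the hub's underside, on the bore axis; x along the arm to the knob, z up. Hub: steel, 38 x 38 mm square, flat sides facing x and y, 28 high, through bore with six inward teeth. Arm: black plastic, 14 wide, 14 to 26 mm above the hub's underside.
- lever_bore (a point): On the bore axis at the hub's top, 28 mm above its underside. Teeth at 30, 90, 150... degrees from x, each 4 mm wide, tips on a 22 mm circle, grooves 31 mm across. 1.5 mm clearance round the pilot; over the ribs the lever goes only within about 6 degrees of six angles, 60 degrees apart: those where the arm points along a rib.
- lever_knob (a point): On the lever's upright black knob (18 mm across, from 24 to 52 mm above the hub's underside), on the knob's axis, 39 mm above the hub's underside and 112 mm from the bore axis along the arm.
- release_point (a point): Where the knob point is when the home lever points straight to the nose (along the mechanism's x).
- lock_point (a point): Where the knob point is when the arm of the home lever rests against the stop pin: 80 degrees (1.4 rad) counterclockwise from the nose direction.
- plain_lever: Look-alike lever to be left alone: same arm and knob, but a round hub (40 mm across) with a smooth round 28 mm bore without teeth. Origin and axes as for the lever. It and the lever lie side by side, either one on the left.
- caster: Twin-wheel chair caster, 48 mm wheels, stem up, 71 mm high; origin under its centre. Bystander.
- tape: Cardboard-brown roll of tape lying flat, 90 mm across, 24 mm high; origin under its centre. Bystander.
- jar: Clear jar with a green cap, 60 mm across, 85 mm high; origin under its centre. Bystander.
- wrench: Steel wrench lying flat. Bystander.
- mug: White mug, 80 mm across, 92 mm high; origin under its centre. Bystander.

How it is judged:
On the way, in this order (a step that is already met when the one before it is completed fails the run):
1. the toothed lever is fully home on the shaft with its arm pointing towards the nose (within about 50 degrees) (z of lever in the frame of mechanism between 0.058 and 0.0655 m and horizontal distance between lever and shaft_foot below 0.004 m and angle between lever's own z axis and vertical below 0.13 rad and distance between lever_knob and release_point below 0.095 m), for 0.2 s.
2. the lever, still home, has been swung to the stop pin (z of lever in the frame of mechanism between 0.058 and 0.0655 m and horizontal distance between lever and shaft_foot below 0.004 m and angle between lever's own z axis and vertical below 0.13 rad and distance between lever_knob and lock_point below 0.015 m), for 0.2 s.
At the end, for the whole second after the job is handed in: The toothed lever is home on the shaft: hub underside within 3.5 mm of the boss, bore axis within 4 mm of the shaft axis, tilted less than 0.13 rad; its knob is within 15 mm of the place where the arm rests against the stop pin; released and at rest (all of step 2 and linear speed of lever below 0.02 m/s and contact force between the fingers and lever below 0.1 N); the robot touches nothing.
It fails at once if the lever is forced: more than 60 N between the lever and the mechanism (shaft, boss or pin) (contact force between lever and mechanism above 60 N).
It fails at once if a bystander is moved by more than 20 mm (distance of any of plain_lever, caster, tape, jar, wrench, mug from where it was at the start of the episode above 0.02 m).
It also fails if it takes over 64 s, if anything falls off the work surface, if the arm or the gripper's body presses on something with over 40 N, if the wrist force passes 120 N, or if a joint passes its speed limit or range.

### The arm

A 6-joint arm with a two-finger parallel gripper is mounted at the origin on the work surface. World frame = base frame: x ahead of the robot, y to its left, z up, the work surface at z = 0. Lengths are in m, angles in rad, forces in N, time in s.
With the tool pointing down it reaches from about 0.25 to 0.775 m from the base axis. Payload 4 kg.
Tool frame: the origin (TCP) lies on the centre line of the jaws, within the pads' length; the fingertips stand 8 mm ahead of it and the grasp point (between the pads) lies 11 mm behind it; z points along the fingers, y is the direction in which the jaws open and shut (so a half turn about z gives the same grasp; the last joint's range is limited). The gripper opens to 94 mm and grips with 3 to 60 N. Pads are 16 mm wide; open, the fingers measure 119 mm over their backs; the gripper's body (75 mm by 177 mm) begins 78 mm behind the grasp point.
Start: joints at [1.11, 0.087, 1.371, -0, 1.684, -0.103], TCP at [0.193, 0.515, 0.214] pointing down, gripper open.
Joint ranges: [-3.1, 3.1], [-0.76, 2.03], [0.27, 2.55], [-1.08, 4.22], [0.17, 2.65], [-2.57, 2.57]. Speed limits (rad/s): [2.79, 2.79, 3.14, 3.14, 3.14, 3.14].

### API

Orientations are given as [roll, pitch, yaw] about the fixed x, y, z axes, in that order (R = Rz(yaw) Ry(pitch) Rx(roll)).
In Python, from bench import robot, cams, close_job gives the robot as it stands.
- The arm moves only by the tool arm_command, never from a script. Its argument "plan" is one flat list of numbers, 7 for each row, row after row: the shift along the tool's x, y, z in cm, then the turn, a rotation vector about the tool's x, y, z in degrees, then the closure, from 0 (fully open) to 1 (shut). A call has 1 to 8 rows; each row shifts and turns the commanded pose from where the row before left it, along the tool's axes as they then stand; what a row does not reach is not made up. A row lasts 1/8 s, in which the tool goes at most 62.5 mm and 10.7 degrees, less where a joint would pass 70% of its speed; a pose out of reach is approached as far as the arm can. A call with a gripper value outside its range is refused whole. The fingers move at their own pace and stop on an object; the grip force is fixed at half the most. Time passes only in rows, so rows that do not move let the fingers close. It gives the time, the measured TCP pose, the force and the opening at its end, in the units of the state.
- robot.get_obs(): the state, without advancing time (a new reading comes with each control period).
- cams.snapshot(name): name is "scene" or "top" or "wrist"; returns a dict with "pixels" (400x640x3 uint8, red, green, blue), "fov_y" (degrees; the focal length in pixels is half the picture's height over the tangent of half this angle, whatever the lens; pixels are square), "cx", "cy" (the principal point, pixels), "camera_from_world" (4x4, takes a point from world to camera coordinates); the wrist camera has in their place "tool_from_camera" (4x4, takes a point from camera to tool coordinates, whose origin is the TCP and whose axes are the flange's). Camera axes: x right, y up, looking along -z (the intrinsics and any distortion apply to the point x, -y, -z); pixel columns grow to the right and rows downward; lengths in m; the calibration is good to about 2 mm. A picture is of the moment at which its call begins: read the wrist's pose just before it. There is no depth.
- close_job(): hands the job in, once; it reports no verdict.
The state is a dict: "time": time; "joint_positions": joint angles; "qvel": joint speeds; "joint_torque": joint torques, N m; "tool_pos": TCP position; "ee_rot": TCP orientation; "wrist_force": force on the tool from outside, world axes, zero at the start; "wrist_torque": the same for the moment, N m; "width": finger opening in m.
Only numpy, scipy, OpenCV 4.12 (cv2) and the standard library are available. Lean on these libraries where they do the work, as an engineer would, in place of code of your own. Each camera call takes 0.05 s, during which the arm holds its last target.

## Working session

There is one attempt and no reset: what is moved stays moved. The work goes in short steps, Python scripts to look and compute and a tool call to move; the robot and the scene stay as the last step left them, time stands still between calls to the robot, and variables do not carry over. Pictures are saved under pics/ and viewed, and the job is handed in when it is done.

Besides the shell and the picture viewer there is one more tool, called after ">>>" in YAML: its name, and indented under it one key for each argument. arm_command: Moves the arm, as the interface text tells. Its arguments: {"type":"object","properties":{"plan":{"type":"array","items":{"type":"number"}}},"required":["plan"]}

```bash
mkdir -p pics; ls; cat > h.py <<'E'
import numpy as np, cv2
from bench import robot, cams
def snap(n,f):
    o=robot.get_obs(); s=cams.snapshot(n)
    cv2.imwrite('pics/'+f+'.png',cv2.cvtColor(s['pixels'],cv2.COLOR_RGB2BGR))
    import pickle; pickle.dump((o,s),open('pics/'+f+'.pkl','wb'))
    return o,s
E
python3 - <<'E'
from h import *
for n in ['scene','top','wrist']:
    o,s=snap(n,n+'0')
    print({k:(v if k!='pixels' else v.shape) for k,v in s.items()})
print(o)
E
```

```text
pics
{'pixels': (400, 640, 3), 'fov_y': 45.86082595625697, 'cx': 323.45585532944955, 'cy': 199.9380614988682, 'camera_from_world': array([[-0.86165687,  0.5074835 , -0.00281704,  0.4888393 ],
       [-0.401909  , -0.67899147,  0.61436124,  0.1855023 ],
       [ 0.30986545,  0.53050078,  0.78901985, -1.48666886],
       [ 0.        ,  0.        ,  0.        ,  1.        ]])}
{'pixels': (400, 640, 3), 'fov_y': 46.26549551841363, 'cx': 324.79215835203473, 'cy': 194.91568391410019, 'camera_from_world': array([[ 0.01506469, -0.99982899, -0.01072581, -0.01272938],
       [ 0.99439413,  0.01385828,  0.10482495, -0.58380386],
       [-0.10465838, -0.01224483,  0.99443285, -1.05500663],
       [ 0.        ,  0.        ,  0.        ,  1.        ]])}
{'pixels': (400, 640, 3), 'fov_y': 60.866288365093894, 'cx': 318.9448577747427, 'cy': 198.69483994462968, 'tool_from_camera': array([[ 3.02220980e-04,  9.62465221e-01,  2.71404877e-01,
         7.75210266e-02],
       [ 9.99998381e-01,  1.90521044e-04, -1.78917334e-03,
        -9.75630237e-05],
       [-1.77372545e-03,  2.71404978e-01, -9.62463605e-01,
        -1.72118022e-01],
       [ 0.00000000e+00,  0.00000000e+00,  0.00000000e+00,
         1.00000000e+00]])}
{'time': 0.1, 'joint_positions': array([ 1.10987742e+00,  8.78904058e-02,  1.37207495e+00, -4.48243061e-05,
        1.68361315e+00, -1.03098378e-01]), 'qvel': array([ 1.37157306e-04, -1.64589080e-03, -2.98827158e-03,  1.53051188e-05,
        2.61141400e-04, -1.26711240e-03]), 'joint_torque': array([ 2.27814497e-03, -3.41253448e+01, -3.03302228e+01,  7.19114137e-02,
        3.03712464e-02, -1.19185588e-04]), 'tool_pos': array([0.1924335 , 0.51472899, 0.21243042]), 'ee_rot': array([-3.13961277e+00, -1.60062102e-04,  2.78376697e+00]), 'wrist_force': array([-0.17087954,  0.10788899, -0.30408481]), 'wrist_torque': array([0.01028541, 0.01542089, 0.02986265]), 'width': 0.09394489342434963}
```

View pics/top0.png

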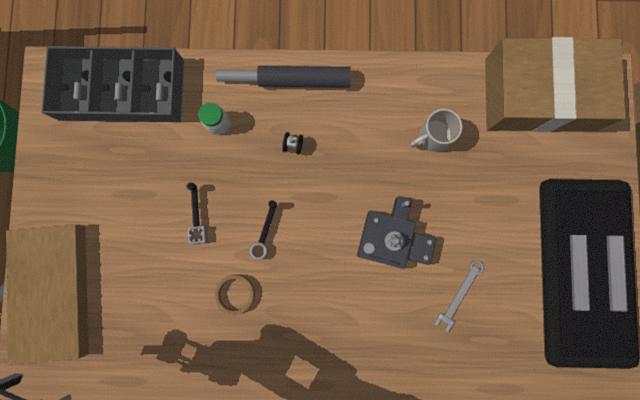

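View pics/scene0.png

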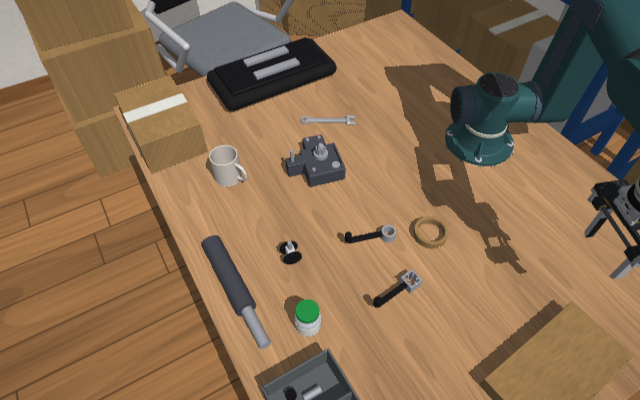

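View pics/wrist0.png

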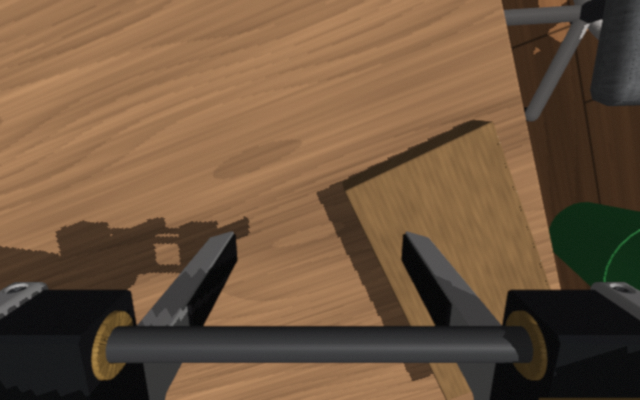

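```bash
python3 - <<'E'
import cv2
a=cv2.imread('pics/top0.png')
l=cv2.resize(a[170:270,160:290],None,fx=6,fy=6,interpolation=cv2.INTER_CUBIC)
cv2.imwrite('pics/l0.png',l)
l=cv2.resize(a[185:285,345:455],None,fx=6,fy=6,interpolation=cv2.INTER_CUBIC)
cv2.imwrite('pics/m0.png',l)
E
```

```text
(no output)
```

View pics/l0.png

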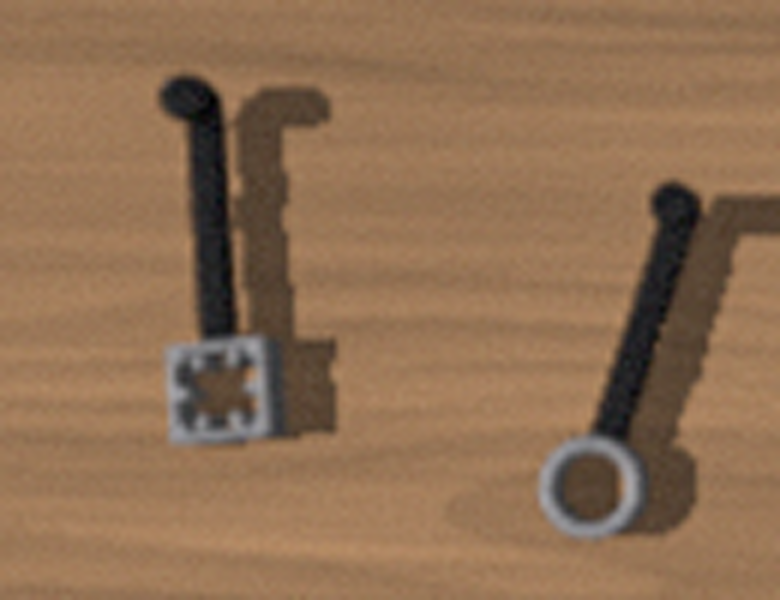

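View pics/m0.png

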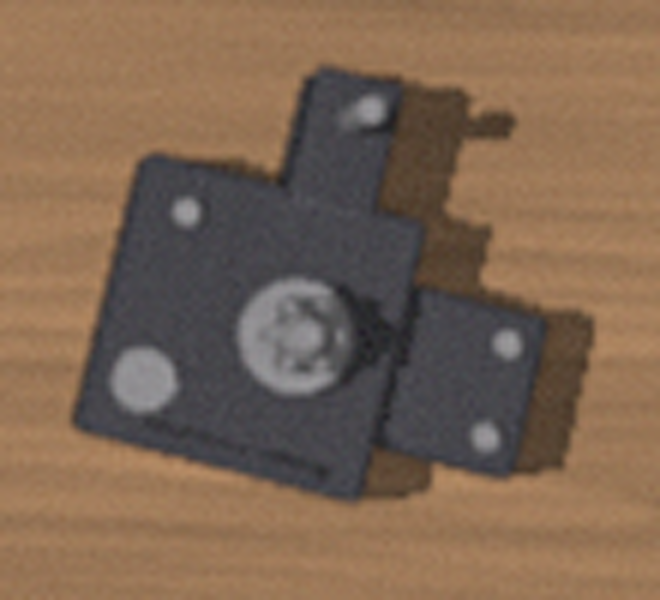

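```bash
cat >> h.py <<'E'
def ray(s,u,v,T=None):
    f=s['pixels'].shape[0]/2/np.tan(np.radians(s['fov_y'])/2)
    d=np.array([(u-s['cx'])/f,-(v-s['cy'])/f,-1])
    if T is None:
        T=np.linalg.inv(s['camera_from_world'])
    return T[:3,3],T[:3,:3]@d
def onplane(s,u,v,z,T=None):
    c,d=ray(s,u,v,T); return c+d*(z-c[2])/d[2]
def toolT(o):
    from scipy.spatial.transform import Rotation as R
    T=np.eye(4);T[:3,:3]=R.from_euler('xyz',o['ee_rot']).as_matrix();T[:3,3]=o['tool_pos'];return T
def proj(s,p,T=None):
    f=s['pixels'].shape[0]/2/np.tan(np.radians(s['fov_y'])/2)
    M=s['camera_from_world'] if T is None else np.linalg.inv(T)
    q=M[:3,:3]@np.asarray(p)+M[:3,3]
    return s['cx']-f*q[0]/q[2], s['cy']+f*q[1]/q[2]
E
python3 - <<'E'
from h import *; import pickle
o,s=pickle.load(open('pics/top0.pkl','rb'))
L=lambda x,y,z:onplane(s,160+x/6-.5+1/12,170+y/6-.5+1/12,z)
M=lambda x,y,z:onplane(s,345+x/6-.5+1/12,185+y/6-.5+1/12,z)
h=L(221,390,.028);k=L(187,97,.052);print('lever',h,k,np.linalg.norm((k-h)[:2]),np.degrees(np.arctan2(*(k-h)[1::-1])))
h=L(591,487,.028);k=L(675,203,.052);print('plain',h,k,np.linalg.norm((k-h)[:2]))
t=M(303,335,.096);p=M(371,108,.092);print('shaft',t,M(295,335,.062),'pin',p,np.linalg.norm((p-t)[:2]),np.degrees(np.arctan2(*(p-t)[1::-1])))
c=[M(148,157,.05),M(422,225,.05),M(360,497,.05),M(78,425,.05)]
for a in c: print(a)
for i in range(4):
  d=c[(i+1)%4]-c[i];print(np.linalg.norm(d),np.degrees(np.arctan2(d[1],d[0])))
E
```

```text
lever [0.48790825 0.29101608 0.028     ] [0.59846381 0.30203846 0.052     ] 0.11110367118311429 5.6935671909704535
plain [0.45299405 0.14719661 0.028     ] [0.56059385 0.1149021  0.052     ] 0.1123416782541088
shaft [ 0.48066124 -0.15787927  0.096     ] [ 0.48096396 -0.1596215   0.062     ] pin [ 0.5631453  -0.18314308  0.092     ] 0.08626633853415838 -17.029147246874786
[ 0.54720169 -0.10582231  0.05      ]
[ 0.52302446 -0.20899611  0.05      ]
[ 0.4213319  -0.18541827  0.05      ]
[ 0.44634899 -0.08017262  0.05      ]
0.1059687317607983 -103.18843424822533
0.10439009668259616 166.94637891999668
0.10817809789454898 76.62883262565565
0.1040633162992452 -14.269404592769728
```

```bash
cat >> h.py <<'E'
from scipy.spatial.transform import Rotation as R
def rows(target,yaw,n,start=None,level=True):
    """interp n rows from current measured pose to target (pointing down)"""
    o=robot.get_obs()
    if start is None: p,Rm=o['tool_pos'],R.from_euler('xyz',o['ee_rot'])
    else: p,Rm=np.array(start[0]),R.from_euler('xyz',[np.pi,0,start[1]])
    Rt=R.from_euler('xyz',[np.pi,0,yaw])
    w=(Rm.inv()*Rt).as_rotvec()
    out=[]
    for i in range(n):
        Ra=Rm*R.from_rotvec(w*i/n)
        d=Ra.inv().apply((np.array(target)-p)/n)*100
        out.append(np.r_[d,np.degrees(w)/n])
    print(np.round(out,2)); return out
E
python3 - <<'E'
from h import *
rows([.488,.291,.14],np.radians(185.7),8)
E
```

```text
[[-4.44 -1.33  0.91 -0.01 -0.   -3.28]
 [-4.36 -1.58  0.91 -0.01 -0.   -3.28]
 [-4.26 -1.82  0.91 -0.01 -0.   -3.28]
 [-4.15 -2.06  0.91 -0.01 -0.   -3.28]
 [-4.02 -2.3   0.91 -0.01 -0.   -3.28]
 [-3.89 -2.52  0.91 -0.01 -0.   -3.28]
 [-3.74 -2.74  0.91 -0.01 -0.   -3.28]
 [-3.57 -2.95  0.91 -0.01 -0.   -3.28]]
```

>>> arm_command:
  plan: [-4.4,-1.3,0.9,0,0,-3.3,0,-4.4,-1.6,0.9,0,0,-3.3,0,-4.3,-1.8,0.9,0,0,-3.3,0,-4.15,-2.1,0.9,0,0,-3.3,0,-4.0,-2.3,0.9,0,0,-3.3,0,-3.9,-2.5,0.9,0,0,-3.3,0,-3.7,-2.7,0.9,0,0,-3.3,0,-3.6,-2.9,0.9,0,0,-3.1,0]

```text
time: 1.15
tool_pos: [0.4897, 0.2918, 0.1408]
ee_rot: [3.142, -0.001, -3.04]
wrist_force: [-0.3, 0.7, 0.2]
width: 0.0938
```

```bash
python3 - <<'E'
from h import *
o,s=snap('wrist','w1'); print(o['time'],o['tool_pos'],np.degrees(o['ee_rot']),np.abs(o['qvel']).max())
E
```

```text
1.15 [0.48967813 0.29179232 0.14082295] [ 1.79996880e+02 -3.08183128e-02 -1.74198013e+02] 1.0133576749798212
```

View pics/w1.png

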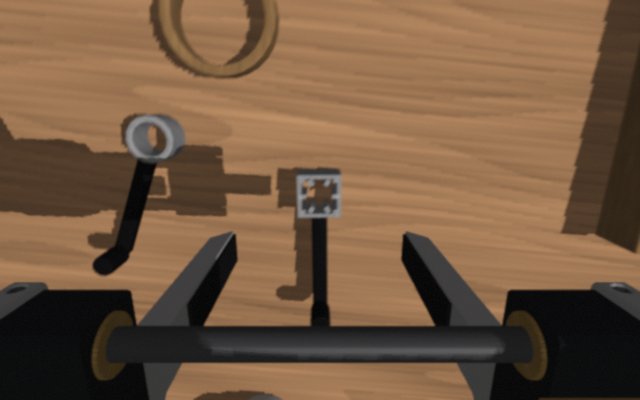

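```bash
python3 - <<'E'
from h import *
o,s=snap('wrist','w2'); print(o['time'],o['tool_pos'],np.degrees(o['ee_rot']),np.abs(o['qvel']).max())
T=toolT(o)@s['tool_from_camera']
a=s['pixels'][150:330,270:370,::-1]
cv2.imwrite('pics/w2z.png',cv2.resize(a,None,fx=3.3,fy=3.3,interpolation=cv2.INTER_CUBIC))
E
```

```text
1.2 [0.49341732 0.28754004 0.13896481] [-1.79722737e+02  3.19086423e-02 -1.74397892e+02] 0.18769701765087846
```

View pics/w2z.png

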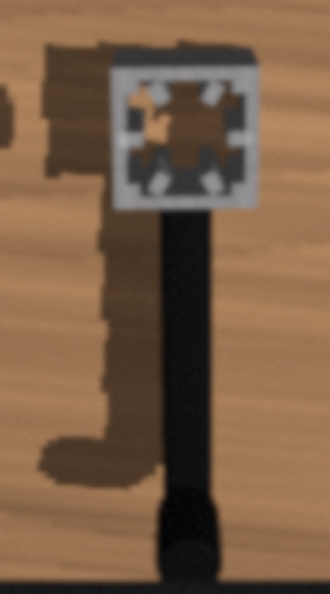

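```bash
python3 - <<'E'
from h import *; import pickle
o,s=pickle.load(open('pics/w2.pkl','rb')); T=toolT(o)@s['tool_from_camera']
P=lambda x,y,z:onplane(s,270+x/3.3-.35,150+y/3.3-.35,z,T)
c=[P(111,66,.028),P(258,66,.028),P(258,210,.028),P(112,210,.028)]
print(np.mean(c,0)); 
for i in range(4): d=c[(i+1)%4]-c[i];print(np.linalg.norm(d),np.degrees(np.arctan2(d[1],d[0])))
h=P(185,138,.028);e=P(188,490,.026);print('arm yaw',np.degrees(np.arctan2(*(e-h)[1::-1])))
o=robot.get_obs();print(o['time'],o['tool_pos'],np.degrees(o['ee_rot']),np.abs(o['qvel']).max())
E
```

```text
[0.48925179 0.29206544 0.028     ]
0.037579061511227085 95.65842679133252
0.0387344185468396 6.943722301697482
0.03869533450109307 -84.31363074609905
0.038744334228197154 -174.7074735458891
arm yaw 6.416547641476907
1.25 [0.49094286 0.28954807 0.1393331 ] [-1.79857362e+02 -1.21903238e-01 -1.74576046e+02] 0.06414860930386805
```

>>> arm_command:
  plan: [0,0,2.5,0,0,-0.6,0,0,0,3,0,0,0,0,0,0,3,0,0,0,0,0,0,1.5,0,0,0,0,0,0,0,0,0,0,0,0,0,0,0,0,0,0]

```text
time: 2.0
tool_pos: [0.4895, 0.2936, 0.043]
ee_rot: [3.141, 0.002, -3.031]
wrist_force: [0.4, -0.2, -0.1]
width: 0.0939
```

```bash
python3 - <<'E'
from h import *
o=robot.get_obs();print(o['time'],o['tool_pos'],np.degrees(o['ee_rot']),np.abs(o['qvel']).max())
rows([.489,.2918,.012],np.radians(186.2),3)
E
```

```text
2.0 [0.48954529 0.29355307 0.04297472] [ 1.79945167e+02  1.33915306e-01 -1.73688901e+02] 0.009963182786911825
[[ 0.03 -0.06  1.03  0.02  0.04  0.04]
 [ 0.03 -0.06  1.03  0.02  0.04  0.04]
 [ 0.03 -0.06  1.03  0.02  0.04  0.04]]
```

>>> arm_command:
  plan: [0.03,-0.07,1.0,0,0,0,0,0.03,-0.07,1.1,0,0,0,0,0,-0.04,1.0,0,0,0,0,0,0,0,0,0,0,0.5,0,0,0,0,0,0,1,0,0,0,0,0,0,1,0,0,0,0,0,0,1,0,0,0,0,0,0,1]

```text
time: 3.0
tool_pos: [0.4885, 0.2911, 0.0107]
ee_rot: [3.141, 0.0, -3.032]
wrist_force: [-0.0, -0.1, -0.5]
width: 0.0475
```

```bash
python3 - <<'E'
from h import *
o,s=snap('wrist','w3');print(o['time'],o['tool_pos'],np.degrees(o['ee_rot']),np.abs(o['qvel']).max(),o['wrist_force'],o['width'])
E
```

```text
3.0 [0.4884716  0.29108038 0.01065749] [ 1.79991196e+02  1.72292424e-02 -1.73696987e+02] 0.002760704876188884 [-0.03134382 -0.08294676 -0.47442845] 0.04752596267799974
```

View pics/w3.png

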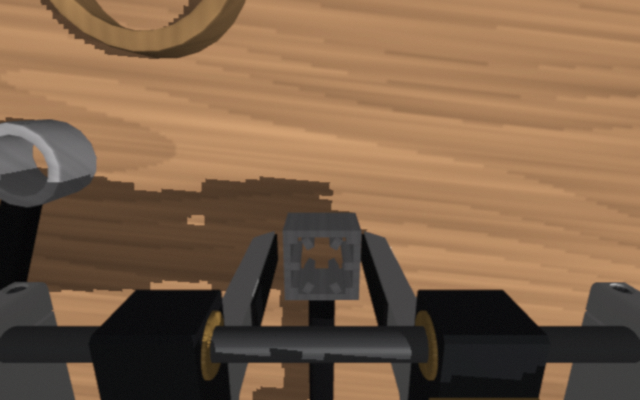

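>>> arm_command:
  plan: [0,0,0,0,0,0,1,0,0,0,0,0,0,1,0,0,0,0,0,0,1,0,0,0,0,0,0,1]

```text
time: 3.55
tool_pos: [0.4884, 0.2912, 0.0106]
ee_rot: [3.141, 0.0, -3.032]
wrist_force: [-0.3, 1.0, 0.6]
width: 0.0379
```

```bash
python3 - <<'E'
from h import *
o=robot.get_obs();print(o['time'],o['tool_pos'],np.degrees(o['ee_rot']),np.abs(o['qvel']).max(),o['wrist_force'],o['width'])
E
```

```text
3.55 [0.48839718 0.29119654 0.01059417] [ 1.79979432e+02  6.46548942e-03 -1.73698268e+02] 0.0018073510332193964 [-0.294879    0.97387765  0.57544385] 0.037940411514181774
```

```bash
python3 - <<'E'
from h import *
o,s=snap('wrist','w4')
cv2.imwrite('pics/w4z.png',cv2.resize(s['pixels'][200:320,260:380,::-1],None,fx=5,fy=5,interpolation=cv2.INTER_CUBIC))
rows([.467,-.217,.16],np.radians(76.5),12,start=([.4884,.2912,.16],np.radians(186.3)))
E
```

```text
[[ 0.64 -4.19 -0.    0.   -0.    9.15]
 [-0.03 -4.24 -0.    0.   -0.    9.15]
 [-0.71 -4.18 -0.    0.   -0.    9.15]
 [-1.36 -4.01 -0.    0.   -0.    9.15]
 [-1.98 -3.75 -0.    0.   -0.    9.15]
 [-2.55 -3.38 -0.    0.   -0.    9.15]
 [-3.06 -2.93 -0.    0.   -0.    9.15]
 [-3.49 -2.41 -0.    0.   -0.    9.15]
 [-3.83 -1.83 -0.    0.   -0.    9.15]
 [-4.07 -1.19 -0.    0.   -0.    9.15]
 [-4.21 -0.53 -0.    0.   -0.    9.15]
 [-4.24  0.14  0.    0.   -0.    9.15]]
```

View pics/w4z.png

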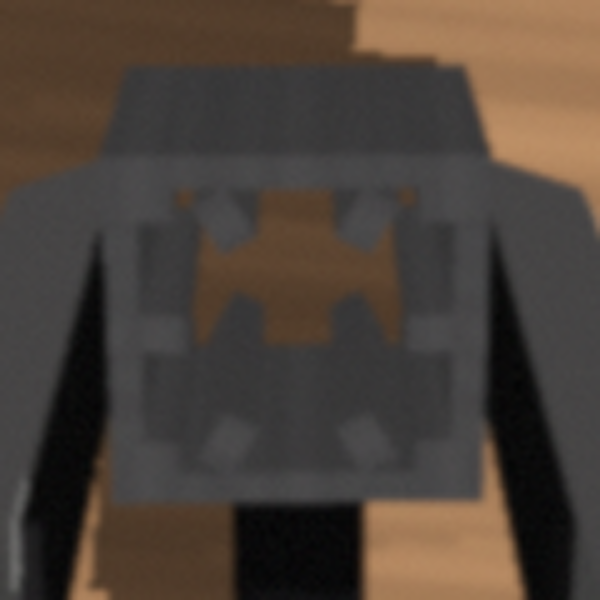

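>>> arm_command:
  plan: [0,0,-1,0,0,0,1,0,0,-3,0,0,0,1,0,0,-4,0,0,0,1,0,0,-4,0,0,0,1,0,0,-2,0,0,0,1,0,0,-1,0,0,0,1,0,0,0,0,0,0,1]

```text
time: 4.47
tool_pos: [0.4885, 0.291, 0.1608]
ee_rot: [3.141, 0.001, -3.032]
wrist_force: [0.3, -0.3, -1.7]
width: 0.0379
```

>>> arm_command:
  plan: [0.6,-4.2,0,0,0,9,1,0,-4.2,0,0,0,9,1,-0.7,-4.2,0,0,0,9,1,-1.4,-4.0,0,0,0,9,1,-2.0,-3.8,0,0,0,9,1,-2.6,-3.4,0,0,0,9,1,-3.1,-2.9,0,0,0,9,1,-3.5,-2.4,0,0,0,9,1]

```text
time: 5.48
tool_pos: [0.4774, -0.05, 0.1587]
ee_rot: [-3.139, -0.002, 1.99]
wrist_force: [1.8, -0.6, -1.4]
width: 0.0377
```

>>> arm_command:
  plan: [-3.8,-1.8,0,0,0,9,1,-4.1,-1.2,0,0,0,9,1,-4.2,-0.5,0,0,0,9,1,-4.2,0.1,0,0,0,9,1,0,0,0,0,0,0,1,0,0,0,0,0,0,1,0,0,0,0,0,0,1]

```text
time: 6.35
tool_pos: [0.4755, -0.2167, 0.1599]
ee_rot: [-3.14, -0.001, 1.369]
wrist_force: [0.0, 1.1, -1.5]
width: 0.0381
```

```bash
python3 - <<'E'
from h import *; import pickle
o,s=snap('wrist','w5'); print(o['time'],o['tool_pos'],np.degrees(o['ee_rot']),np.abs(o['qvel']).max(),o['wrist_force'])
o4,s4=pickle.load(open('pics/w4.pkl','rb')); 
Tc=s4['tool_from_camera']
q=[onplane(s4,260+x/5-.4,200+y/5-.4,-.0174,Tc) for x,y in [(103,158),(492,158),(482,500),(110,500)]]
print(np.array(q),np.mean(q,0))
E
```

```text
6.35 [ 0.4754738  -0.21666451  0.15985746] [-1.79937253e+02 -4.67511529e-02  7.84105430e+01] 0.006546366879858586 [ 0.02480281  1.14045892 -1.54509713]
[[ 0.0175657  -0.01928027 -0.0174    ]
 [ 0.0175587   0.01848311 -0.0174    ]
 [-0.02010586  0.01863915 -0.0174    ]
 [-0.02008701 -0.01971319 -0.0174    ]] [-0.00126712 -0.0004678  -0.0174    ]
```

View pics/w5.png

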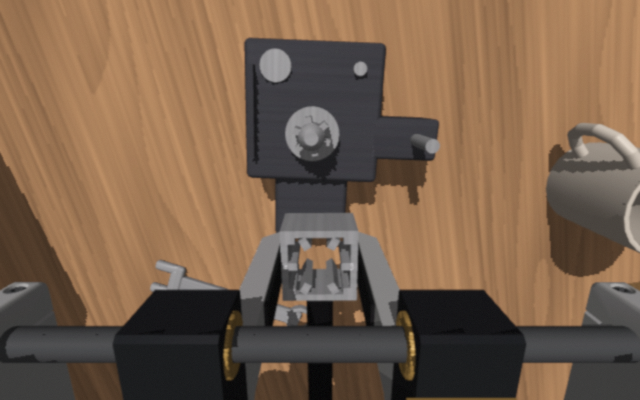

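```bash
python3 - <<'E'
import cv2
a=cv2.imread('pics/w5.png')
cv2.imwrite('pics/w5z.png',cv2.resize(a[95:175,270:350],None,fx=7.5,fy=7.5,interpolation=cv2.INTER_CUBIC))
cv2.imwrite('pics/w5y.png',cv2.resize(a[20:220,230:450],None,fx=3,fy=3,interpolation=cv2.INTER_CUBIC))
E
```

```text
(no output)
```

View pics/w5z.png

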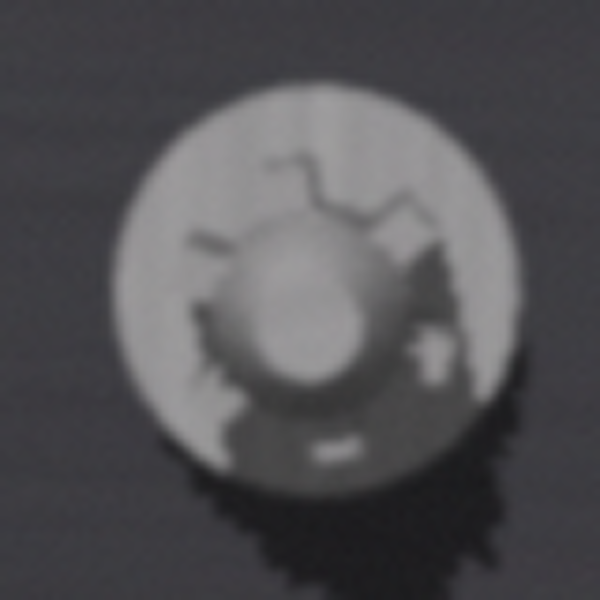

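View pics/w5y.png

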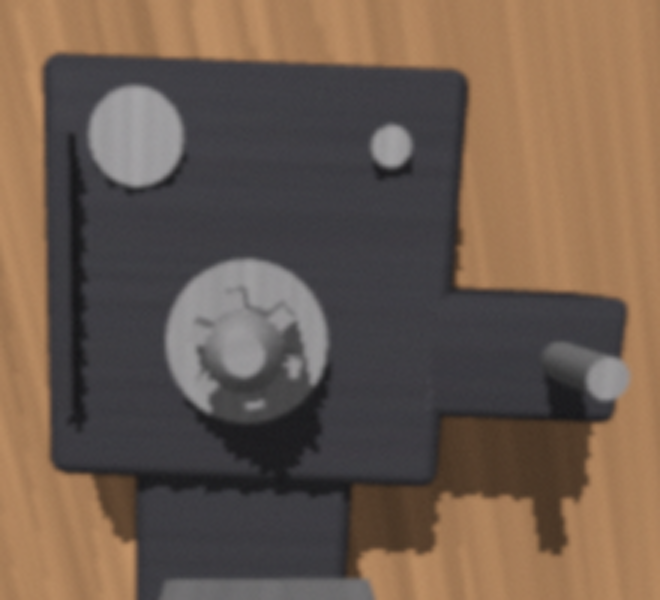

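```bash
cat > ov.py <<'E'
from h import *; import pickle
o,s=pickle.load(open('pics/w5.pkl','rb')); T=toolT(o)@s['tool_from_camera']
P=lambda x,y,z:onplane(s,270+x/7.5-.43,95+y/7.5-.43,z,T)
t=P(308,330,.096);b=P(318,288,.062);print('top',t,'boss',b)
Y=lambda x,y,z:onplane(s,230+x/3-.33,20+y/3-.33,z,T)
p=Y(608,379,.092);print('pin',p)
ax=(t+b)/2
for q in [t,b,ax]:
    d=(p-q)[:2];print('pin r',np.linalg.norm(d),np.degrees(np.arctan2(d[1],d[0]))-88.1)
c=[Y(46,56,.05),Y(466,71,.05),Y(435,483,.05),Y(53,468,.05)]
for i in range(4):
  d=c[(i+1)%4]-c[i];print(np.linalg.norm(d),np.degrees(np.arctan2(d[1],d[0])))
for x,y in [(335,448),(433,357),(410,215),(285,160),(200,245),(215,375)]:
    d=P(x,y,.084)-ax; print((x,y),np.linalg.norm(d[:2]),np.degrees(np.arctan2(d[1],d[0])), np.degrees(np.arctan2(d[1],d[0]))%60)
E
python3 ov.py
```

```text
top [ 0.48248516 -0.16146664  0.096     ] boss [ 0.48293146 -0.16051124  0.062     ]
pin [ 0.56489972 -0.18400521  0.092     ]
pin r 0.08544089406199551 -103.39514686591426
pin r 0.08526876949136293 -104.0935102061935
pin r 0.08535324668662746 -103.7439764558734
0.1066742653610165 -13.45374701822055
0.10723950656609808 -103.26903766467039
0.1077579955376524 166.13305592675297
0.10646438180099722 76.15058220380985
(335, 448) 0.01321380860179993 -92.25570349068853 27.744296509311468
(433, 357) 0.012371659047150816 -31.68123562979532 28.31876437020468
(410, 215) 0.013063169254570711 32.755702642012494 32.755702642012494
(285, 160) 0.014421863723584878 88.33812936475104 28.33812936475104
(200, 245) 0.012391700627093343 137.690624786342 17.690624786342
(215, 375) 0.011159275861802527 -159.17846006261834 20.821539937381658
```

```bash
cat >> ov.py <<'E'
a0=s['pixels'][95:175,270:350,::-1]
ims=[]
for ang in [-95,-91,-87]:
    im=cv2.resize(a0,None,fx=5,fy=5,interpolation=cv2.INTER_CUBIC)
    for k in range(6):
        th=np.radians(ang+60*k); u=np.array([np.cos(th),np.sin(th),0]);w=np.array([-u[1],u[0],0]);C=np.r_[ax[:2],.084]
        pts=[C+u*.0095+w*.00225,C+u*.014+w*.00225,C+u*.014-w*.00225,C+u*.0095-w*.00225]
        px=np.array([proj(s,q,T) for q in pts]); px=((px-[270,95]+.4)*5).astype(np.int32)
        cv2.polylines(im,[px],False,(0,255,255),1)
    ims.append(im)
cv2.imwrite('pics/ov.png',cv2.resize(np.hstack(ims),None,fx=.66,fy=.66))
cv2.imwrite('pics/ov1.png',cv2.resize(ims[1],None,fx=1.4,fy=1.4))
E
python3 ov.py>/dev/null
```

```text
(no output)
```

View pics/ov.png

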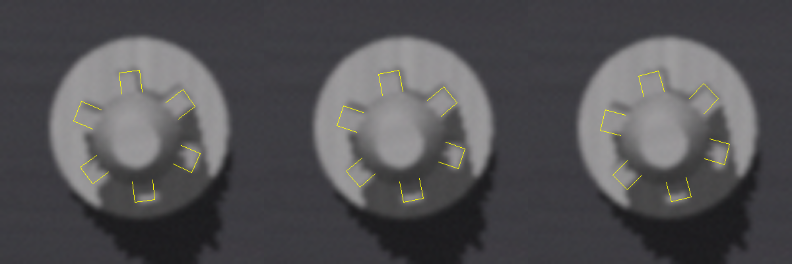

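View pics/ov1.png

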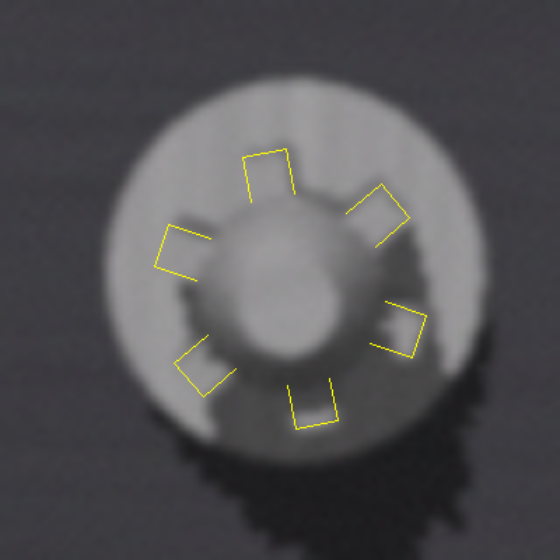

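```bash
python3 - <<'E'
from h import *
rows([.4832,-.1597,.125],np.radians(89),4)
E
```

```text
[[ 1.43 -0.1   0.88 -0.01 -0.01 -2.65]
 [ 1.44 -0.03  0.88 -0.01 -0.01 -2.65]
 [ 1.44  0.03  0.88 -0.01 -0.01 -2.65]
 [ 1.43  0.1   0.88 -0.01 -0.01 -2.65]]
```

>>> arm_command:
  plan: [1.4,-0.1,0.8,0,0,-2.6,1,1.4,0,0.9,0,0,-2.7,1,1.45,0,0.9,0,0,-2.6,1,1.45,0.1,0.9,0,0,-2.7,1,0,0,0,0,0,0,1,0,0,0,0,0,0,1]

```text
time: 7.15
tool_pos: [0.4835, -0.1615, 0.1257]
ee_rot: [3.141, 0.001, 1.552]
wrist_force: [1.4, -0.4, -0.4]
width: 0.0378
```

```bash
python3 - <<'E'
from h import *
o,s=snap('wrist','w6'); print(o['time'],o['tool_pos'],np.degrees(o['ee_rot']),np.abs(o['qvel']).max(),o['wrist_force'],o['wrist_torque'])
cv2.imwrite('pics/w6z.png',cv2.resize(s['pixels'][180:330,240:400,::-1],None,fx=4.5,fy=4,interpolation=cv2.INTER_CUBIC))
E
```

```text
7.15 [ 0.48349198 -0.16145918  0.12568532] [1.79975597e+02 3.15158467e-02 8.89120147e+01] 0.012152482986984823 [ 1.41211234 -0.43501186 -0.38888116] [-0.04724042  0.11757702 -0.0502649 ]
```

View pics/w6z.png

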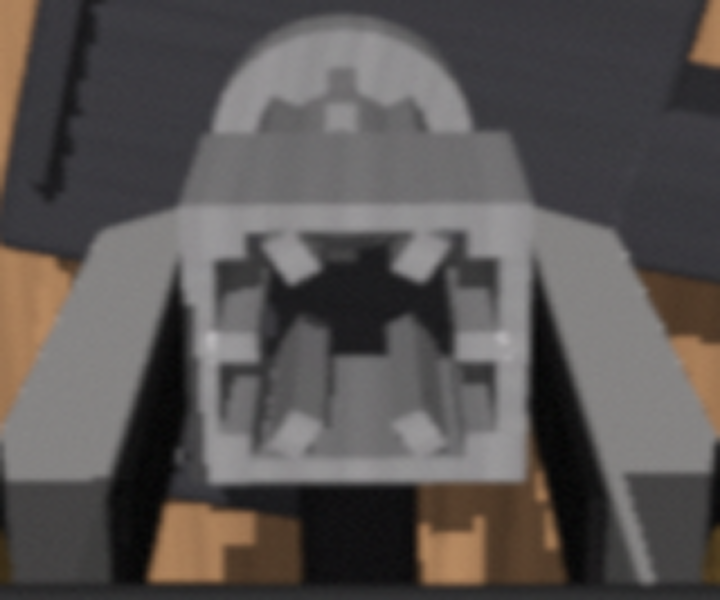

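```bash
python3 - <<'E'
from h import *; import pickle
o,s=pickle.load(open('pics/w6.pkl','rb')); Tc=s['tool_from_camera']
pt=lambda x,y,z:onplane(s,240+x/4.5-.4,180+y/4-.4,z,Tc)
q=[pt(x,y,-.0174) for x,y in [(180,207),(535,207),(528,483),(208,483)]];print(np.array(q)*1e3,np.mean(q,0)*1e3)
zb=o['tool_pos'][2]-.062
bl=pt(213,130,zb);br=pt(472,130,zb);print('boss',(bl+br)/2*1e3,(br-bl)[1]); print('boss top edge',pt(344,28,zb)*1e3)
zr=o['tool_pos'][2]-.084
print('rib',pt(341,105,zr)*1e3,pt(327,103,zr)*1e3,pt(355,103,zr)*1e3)
T=toolT(o)
for p in ([.4827,-.1610,.062],[.4808,-.1588,.062]): print(np.linalg.inv(T)[:3]@np.r_[p,1]*1e3)
E
```

```text
[[ 18.61736869 -17.62838703 -17.4       ]
 [ 18.61012091  20.62552735 -17.4       ]
 [-19.30411297  21.02201637 -17.4       ]
 [-19.28578644 -15.59373956 -17.4       ]] [ -0.34060245   2.10635429 -17.4       ]
boss [ 2.25699569 -0.79414622 63.68532472] 0.04185482393099746
boss top edge [21.32310076 -0.51608182 63.68532472]
rib [13.65851676 -0.81609441 41.68532472] [14.00112045 -2.85510643 41.68532472] [14.00078812  1.22469393 41.68532472]
[ 0.47908615 -0.82768356 63.68472409]
[ 2.64261241 -2.76911346 63.68270714]
```

```bash
python3 - <<'E'
from h import *
o,s=snap('wrist','w7')
cv2.imwrite('pics/w7z.png',cv2.resize(s['pixels'][200:310,265:375,::-1],None,fx=5.4,fy=5.4,interpolation=cv2.INTER_CUBIC))
o,s=snap('top','t7')
cv2.imwrite('pics/t7z.png',cv2.resize(s['pixels'][160:300,330:470,::-1],None,fx=4.2,fy=4.2,interpolation=cv2.INTER_CUBIC))
o,s=snap('scene','s7')
cv2.imwrite('pics/s7z.png',cv2.resize(s['pixels'][60:220,240:400,::-1],None,fx=3.7,fy=3.7,interpolation=cv2.INTER_CUBIC))
E
```

```text
(no output)
```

View pics/w7z.png

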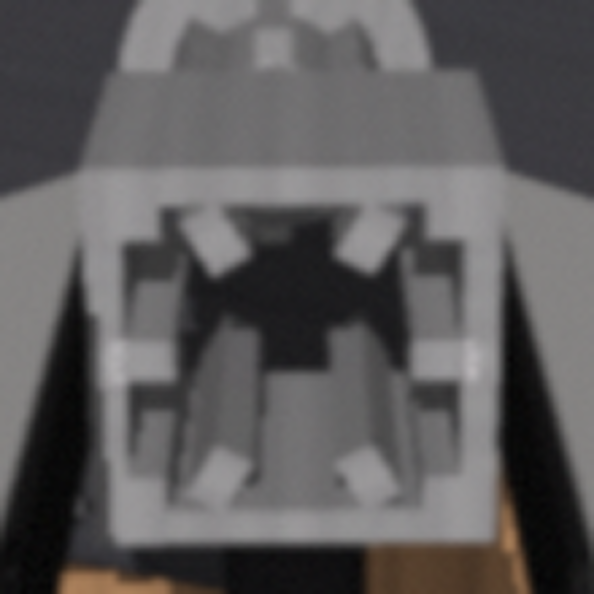

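View pics/t7z.png

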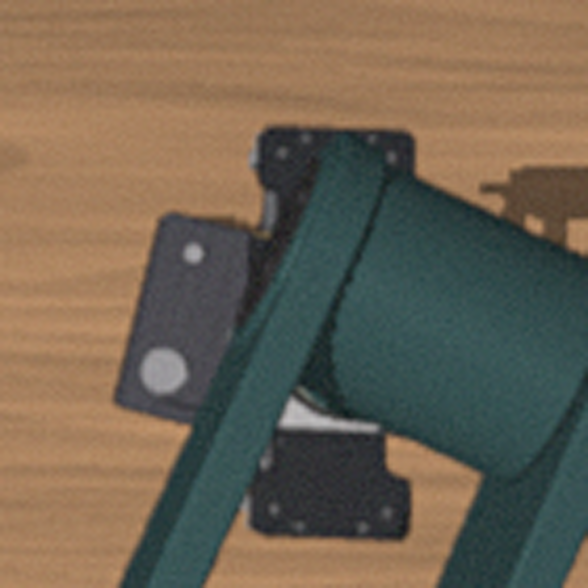

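View pics/s7z.png

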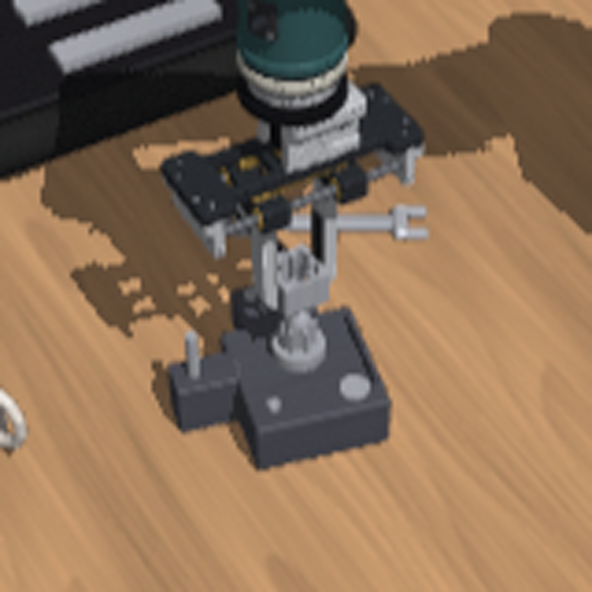

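>>> arm_command:
  plan: [0.15,-0.04,0.3,0,0,0,1,0,0,0.6,0,0,0,1,0,0,0.6,0,0,0,1,0,0,0.5,0,0,0,1,0,0,0.3,0,0,0,1,0,0,0.2,0,0,0,1,0,0,0,0,0,0,1]

```text
time: 8.22
tool_pos: [0.4827, -0.1601, 0.1004]
ee_rot: [-3.141, 0.001, 1.552]
wrist_force: [-1.1, -1.4, -2.4]
width: 0.038
```

```bash
python3 - <<'E'
from h import *
o,s=snap('wrist','w8');print(o['time'],o['tool_pos'],np.degrees(o['ee_rot']),np.abs(o['qvel']).max(),o['wrist_force'],o['wrist_torque'])
cv2.imwrite('pics/w8z.png',cv2.resize(s['pixels'][200:310,265:375,::-1],None,fx=5.4,fy=5.4,interpolation=cv2.INTER_CUBIC))
E
```

```text
8.225 [ 0.48272972 -0.16013966  0.10035598] [-1.79974347e+02  3.47869175e-02  8.88968694e+01] 0.0008617159259171071 [-1.14402146 -1.39863264 -2.39780055] [-0.24850657  0.16159778 -0.03623343]
```

View pics/w8z.png

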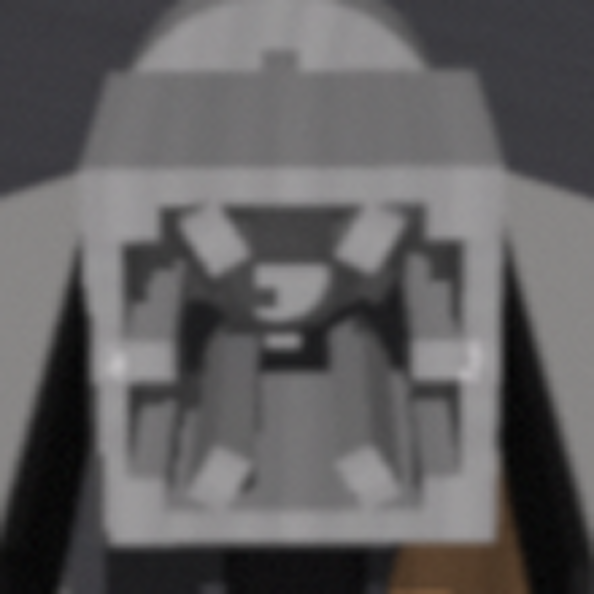

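>>> arm_command:
  plan: [0,0,0.2,0,0,0,1,0,0,0.2,0,0,0,1,0,0,0.1,0,0,0,1,0,0,0.1,0,0,0,1,0,0,0.1,0,0,0,1,0,0,0,0,0,0,1]

```text
time: 9.02
tool_pos: [0.4827, -0.1604, 0.0935]
ee_rot: [-3.141, 0.001, 1.551]
wrist_force: [-3.2, -4.3, 0.5]
width: 0.0378
```

```bash
python3 - <<'E'
from h import *
o=robot.get_obs();print(o['time'],o['tool_pos'],np.degrees(o['ee_rot']),np.abs(o['qvel']).max(),o['wrist_force'],o['wrist_torque'])
E
```

```text
9.025 [ 0.4827307  -0.16036778  0.09350488] [-1.79980152e+02  6.21379725e-02  8.88888860e+01] 0.0021801761441112 [-3.23912447 -4.31327155  0.47588371] [-0.90472043  0.64628747  0.03676409]
```

>>> arm_command:
  plan: [-0.05,-0.04,0,0,0,0,1,0,0,0.1,0,0,0,1,0,0,0.1,0,0,0,1,0,0,0,0,0,0,1]

```text
time: 9.52
tool_pos: [0.4826, -0.1604, 0.0913]
ee_rot: [3.141, 0.0, 1.552]
wrist_force: [-3.3, -3.8, -2.0]
width: 0.0377
```

```bash
python3 - <<'E'
from h import *
o=robot.get_obs();print(o['time'],o['tool_pos'],np.degrees(o['ee_rot']),np.abs(o['qvel']).max(),o['wrist_force'],o['wrist_torque'])
E
```

```text
9.525 [ 0.48262116 -0.16043849  0.09133307] [1.79984391e+02 1.13154584e-02 8.88983494e+01] 0.002750715880037508 [-3.32490208 -3.78668956 -1.99085129] [-0.80823081  0.42088742  0.03416316]
```

>>> arm_command:
  plan: [-0.05,-0.05,0.1,0,0,0,1,0,0,0.2,0,0,0,1,0,0,0.2,0,0,0,1,0,0,0,0,0,0,1]

```text
time: 10.02
tool_pos: [0.4819, -0.1602, 0.0859]
ee_rot: [-3.141, -0.001, 1.552]
wrist_force: [-0.8, -1.9, -2.7]
width: 0.0384
```

```bash
python3 - <<'E'
from h import *
o,s=snap('wrist','w9');print(o['time'],o['tool_pos'],np.degrees(o['ee_rot']),np.abs(o['qvel']).max(),o['wrist_force'],o['wrist_torque'])
cv2.imwrite('pics/w9z.png',cv2.resize(s['pixels'][190:310,260:380,::-1],None,fx=5,fy=5,interpolation=cv2.INTER_CUBIC))
E
```

```text
10.025 [ 0.48190135 -0.16020961  0.0858522 ] [-1.79976813e+02 -7.65735691e-02  8.89081582e+01] 0.0018952781624097391 [-0.82877034 -1.87666637 -2.6579527 ] [-0.3102189   0.16225682  0.0226399 ]
```

View pics/w9z.png

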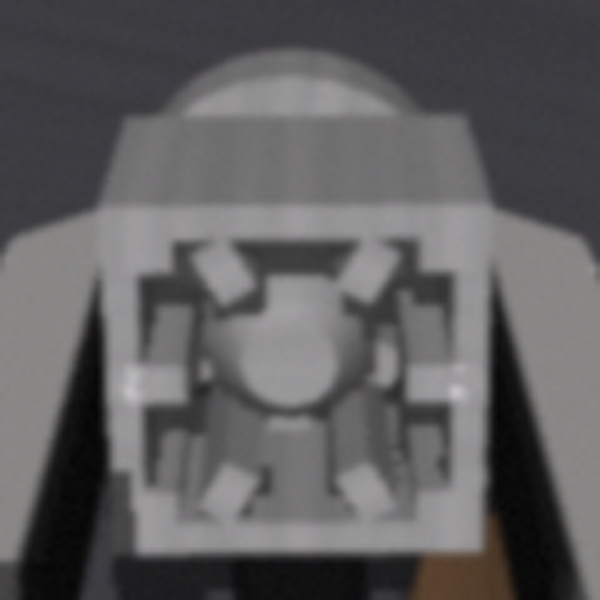

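>>> arm_command:
  plan: [-0.02,0,0.2,0,0,0,1,0,0,0.3,0,0,0,1,0,0,0.3,0,0,0,1,0,0,0.2,0,0,0,1,0,0,0.1,0,0,0,1,0,0,0.1,0,0,0,1,0,0,0,0,0,0,1]

```text
time: 10.95
tool_pos: [0.482, -0.161, 0.0744]
ee_rot: [3.142, -0.0, 1.552]
wrist_force: [-0.3, -0.7, -1.7]
width: 0.038
```

```bash
python3 - <<'E'
from h import *
o=robot.get_obs();print(o['time'],o['tool_pos'],np.degrees(o['ee_rot']),np.abs(o['qvel']).max(),o['wrist_force'],o['wrist_torque'])
E
```

```text
10.95 [ 0.4819865  -0.16098868  0.07442455] [ 1.79999642e+02 -7.21382688e-03  8.88970248e+01] 0.0032832051115091626 [-0.27522745 -0.66031925 -1.6865457 ] [-0.0456335   0.08191573  0.02515848]
```

>>> arm_command:
  plan: [0,0,0.1,0,0,0,1,0,0,0.1,0,0,0,1,0,0,0.05,0,0,0,1,0,0,0,0,0,0,1]

```text
time: 11.45
tool_pos: [0.4821, -0.161, 0.0725]
ee_rot: [3.141, 0.0, 1.552]
wrist_force: [-1.4, 0.7, 1.4]
width: 0.0377
```

```bash
python3 - <<'E'
from h import *
o=robot.get_obs();print(o['time'],o['tool_pos'],np.degrees(o['ee_rot']),np.abs(o['qvel']).max(),o['wrist_force'],o['wrist_torque'])
E
```

```text
11.45 [ 0.48208657 -0.16104873  0.07254076] [1.79978848e+02 5.83807064e-03 8.88983196e+01] 0.002741158232823643 [-1.3815273   0.68901312  1.35521421] [ 0.07534253  0.39050465 -0.05501341]
```

>>> arm_command:
  plan: [0,0,0.05,0,0,0,1,0,0,0.03,0,0,0,1,0,0,0,0,0,0,1]

```text
time: 11.82
tool_pos: [0.4821, -0.161, 0.0725]
ee_rot: [3.141, 0.0, 1.552]
wrist_force: [-2.5, 2.0, 6.6]
width: 0.0379
```

```bash
python3 - <<'E'
from h import *
o,s=snap('wrist','w10');print(o['time'],o['tool_pos'],np.degrees(o['ee_rot']),o['wrist_force'],o['wrist_torque'],o['joint_positions'])
cv2.imwrite('pics/w10z.png',s['pixels'][:,:,::-1])
o,s=snap('scene','s10')
cv2.imwrite('pics/s10z.png',cv2.resize(s['pixels'][80:220,240:400,::-1],None,fx=4,fy=4,interpolation=cv2.INTER_CUBIC))
E
```

```text
11.825 [ 0.48208151 -0.16101749  0.07252622] [1.79971072e+02 1.00658818e-02 8.89017480e+01] [-2.45426833  2.04817369  6.59072605] [ 0.25911148  0.76758329 -0.01548716] [-4.33975193e-01  6.68430767e-02  1.67738394e+00  4.33490644e-05
  1.39683275e+00 -4.14814616e-01]
```

View pics/w10z.png

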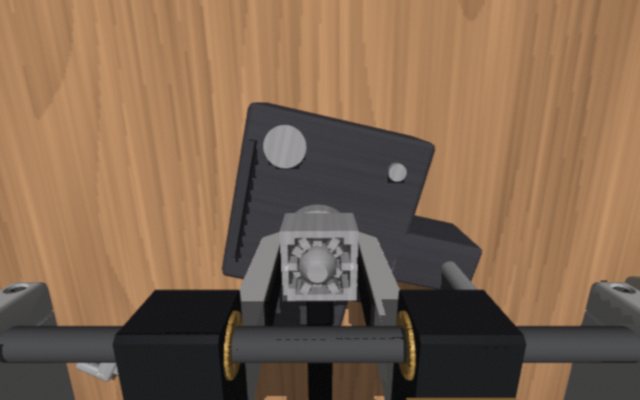

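View pics/s10z.png

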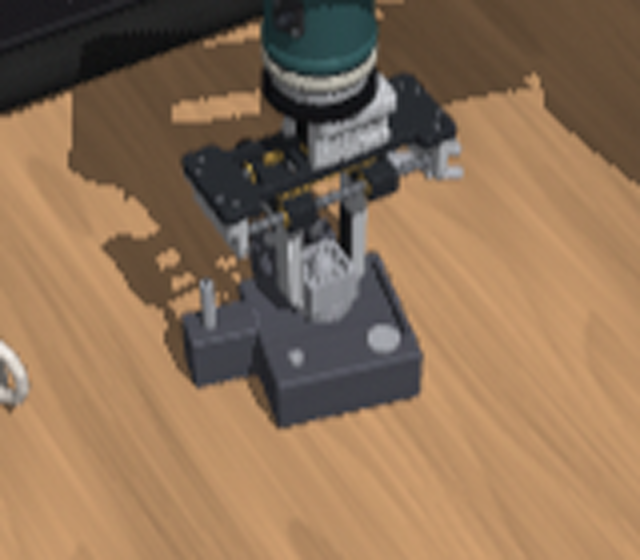

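>>> arm_command:
  plan: [0,0,-0.04,0,0,-3,1,0,0,0,0,0,-5,1,0,0,0,0,0,-6,1,0,0,0,0,0,-6,1,0,0,0,0,0,-5,1,0,0,0,0,0,-5,1,0,0,0,0,0,0,1]

```text
time: 12.8
tool_pos: [0.4816, -0.1614, 0.0725]
ee_rot: [-3.141, 0.0, 2.075]
wrist_force: [-4.4, -0.3, 5.4]
width: 0.0376
```

```bash
python3 - <<'E'
from h import *
o=robot.get_obs();print(o['time'],o['tool_pos'],np.degrees(o['ee_rot']),o['wrist_force'],o['wrist_torque'])
E
```

```text
12.8 [ 0.48161843 -0.16142089  0.0725365 ] [-1.79950899e+02  2.70087424e-02  1.18909377e+02] [-4.36709948 -0.33290935  5.35937058] [ 0.03882502  0.68926304 -0.05123281]
```

>>> arm_command:
  plan: [0.02,-0.04,0,0,0,-5,1,0,0,0,0,0,-6,1,0,0,0,0,0,-6,1,0,0,0,0,0,-5,1,0,0,0,0,0,-4,1,0,0,0,0,0,-3,1,0,0,0,0,0,0,1]

```text
time: 13.68
tool_pos: [0.4817, -0.1612, 0.0725]
ee_rot: [3.142, 0.001, 2.581]
wrist_force: [-1.7, 0.1, 4.8]
width: 0.0379
```

```bash
python3 - <<'E'
from h import *
o,s=snap('wrist','w11');print(o['time'],o['tool_pos'],np.degrees(o['ee_rot']),o['wrist_force'],o['wrist_torque'])
E
```

```text
13.675 [ 0.48174887 -0.16123582  0.07254236] [1.79997661e+02 5.25220783e-02 1.47868925e+02] [-1.71948444  0.12701981  4.80370186] [ 0.13329053  0.51572576 -0.05602373]
```

View pics/w11.png

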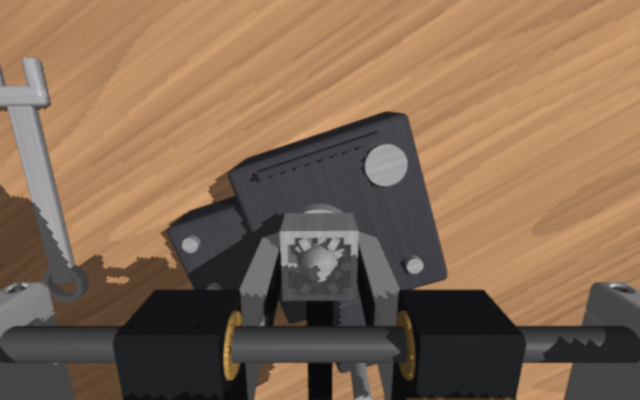

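>>> arm_command:
  plan: [0,0,0,0,0,-2,1,0,0,0,0,0,-2,1,0,0,0,0,0,-1,1,0,0,0,0,0,-1,1,0,0,0,0,0,-1,1,0,0,0,0,0,0,1]

```text
time: 14.48
tool_pos: [0.4818, -0.1612, 0.0725]
ee_rot: [3.142, 0.001, 2.703]
wrist_force: [-2.8, 0.5, 5.4]
width: 0.0375
```

```bash
python3 - <<'E'
from h import *
o=robot.get_obs();print(o['time'],o['tool_pos'],np.degrees(o['ee_rot']),o['wrist_force'],o['wrist_torque'])
E
```

```text
14.475 [ 0.48179014 -0.16116299  0.07254505] [1.79995107e+02 5.24897804e-02 1.54847416e+02] [-2.79171774  0.51604613  5.445737  ] [ 0.20165783  0.51354485 -0.11364251]
```

>>> arm_command:
  plan: [0,0,0,0,0,-0.7,1,0,0,0,0,0,-0.5,1,0,0,0,0,0,0,1]

```text
time: 14.85
tool_pos: [0.4818, -0.1612, 0.0725]
ee_rot: [3.142, 0.001, 2.723]
wrist_force: [-2.2, 2.1, 5.9]
width: 0.0377
```

```bash
python3 - <<'E'
from h import *
o,s=snap('wrist','w12');print(o['time'],o['tool_pos'],np.degrees(o['ee_rot']),o['wrist_force'],o['wrist_torque'])
o,s=snap('scene','s12')
cv2.imwrite('pics/s12z.png',cv2.resize(s['pixels'][80:220,240:400,::-1],None,fx=4,fy=4,interpolation=cv2.INTER_CUBIC))
E
```

```text
14.85 [ 0.48177202 -0.16116547  0.07253679] [1.79994818e+02 5.13652974e-02 1.56037915e+02] [-2.18102233  2.12409358  5.93392401] [ 0.20009131  0.43252118 -0.19394283]
```

View pics/s12z.png

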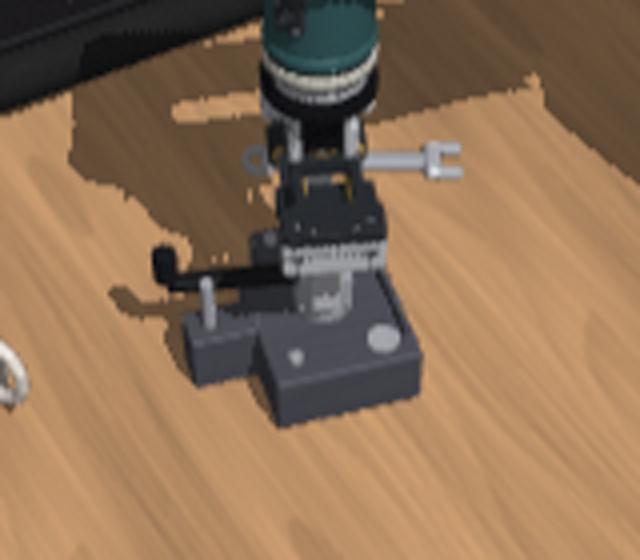

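View pics/w12.png

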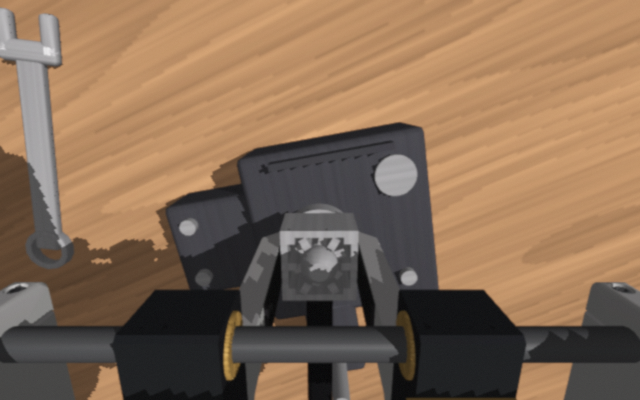

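>>> arm_command:
  plan: [0,0,0,0,0,-0.6,1,0,0,0,0,0,-0.6,1,0,0,0,0,0,0,1]

```text
time: 15.32
tool_pos: [0.4818, -0.1613, 0.0725]
ee_rot: [3.141, 0.001, 2.742]
wrist_force: [-2.6, -0.1, 5.4]
width: 0.0379
```

```bash
python3 - <<'E'
from h import *
o=robot.get_obs();print(o['time'],o['tool_pos'],np.degrees(o['ee_rot']),o['wrist_force'],o['wrist_torque'])
E
```

```text
15.325 [ 0.48183102 -0.16131646  0.07252048] [1.79980901e+02 6.32842483e-02 1.57097763e+02] [-2.61243032 -0.10659677  5.44341056] [ 0.1519787   0.44923668 -0.91831934]
```

>>> arm_command:
  plan: [0,0,0,0,0,0.7,1,0,0,-0.03,0,0,0,1,0,0,0,0,0,0,0.3,0,0,0,0,0,0,0.3,0,0,0,0,0,0,0.3,0,0,0,0,0,0,0.3,0,0,0,0,0,0,0.3]

```text
time: 16.2
tool_pos: [0.4816, -0.161, 0.0718]
ee_rot: [3.141, -0.0, 2.733]
wrist_force: [-0.1, 0.8, -0.2]
width: 0.0657
```

```bash
python3 - <<'E'
from h import *
o,s=snap('wrist','w13');print(o['time'],o['tool_pos'],np.degrees(o['ee_rot']),o['wrist_force'],o['wrist_torque'],o['width'])
E
```

```text
16.2 [ 0.48156348 -0.16101769  0.07177045] [ 1.79993316e+02 -2.83755483e-03  1.56600466e+02] [-0.13573578  0.75949565 -0.1509247 ] [-0.00924473  0.02107682 -0.00293896] 0.06573363437193931
```

View pics/w13.png

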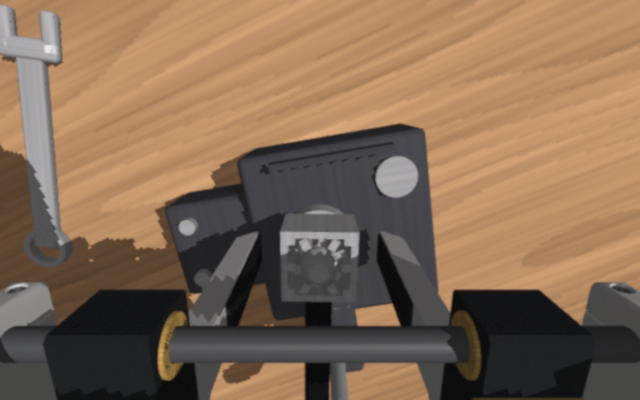

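Fingers are clear on both sides (hub at about pixel (319,265)). Next I lift straight up and step back.

>>> arm_command:
  plan: [0,0,-1,0,0,0,0.3,0,0,-3,0,0,0,0.3,0,0,-4,0,0,0,0.3,0,0,-4,0,0,0,0.3,2,0,-3,0,0,0,0.3,4,0,0,0,0,0,0.3,3,0,0,0,0,0,0.3,0,0,0,0,0,0,0.3]

```text
time: 17.25
tool_pos: [0.3983, -0.1249, 0.2233]
ee_rot: [3.142, 0.003, 2.733]
wrist_force: [0.5, -0.2, 0.9]
width: 0.0655
```

>>> arm_command:
  plan: [-4.5,0,0,0,0,0,0.3,-4.5,0,0,0,0,0,0.3,-5,0,0,0,0,0,0.3,0,0,0,0,0,0,0.3,0,0,0,0,0,0,0.3]

```text
time: 17.88
tool_pos: [0.5276, -0.181, 0.2214]
ee_rot: [3.141, -0.001, 2.733]
wrist_force: [0.3, -0.8, -0.6]
width: 0.066
```

```bash
python3 - <<'E'
from h import *
o,s=snap('wrist','w14');print(o['time'],o['tool_pos'],np.degrees(o['ee_rot']),o['wrist_force'],o['width'])
o,s=snap('scene','s14')
cv2.imwrite('pics/s14z.png',cv2.resize(s['pixels'][80:220,240:400,::-1],None,fx=4,fy=4,interpolation=cv2.INTER_CUBIC))
snap('top','t14')
E
```

```text
17.875 [ 0.52761386 -0.18099515  0.22138414] [ 1.79991676e+02 -7.14061297e-02  1.56597657e+02] [ 0.32071758 -0.83868307 -0.57642563] 0.06602633430577334
```

View pics/w14.png

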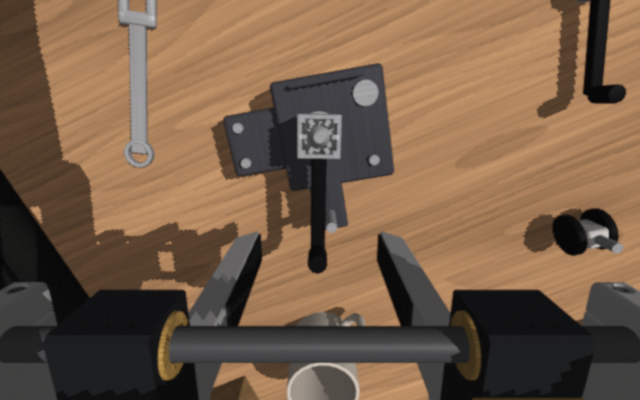

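View pics/s14z.png

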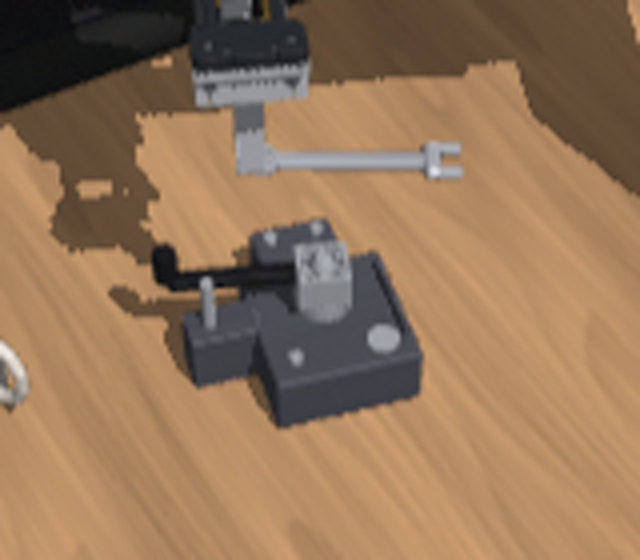

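View pics/t14.png

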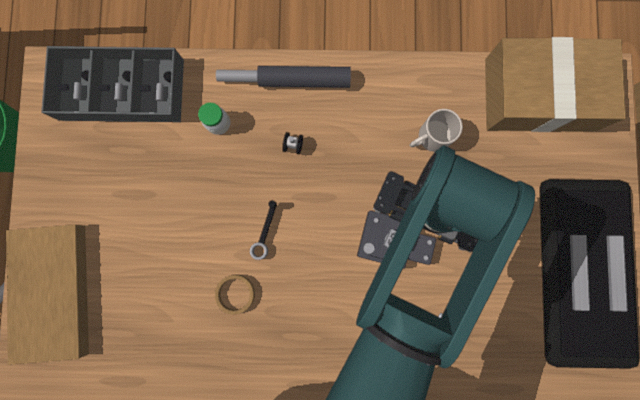

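```bash
python3 - <<'E'
from h import *; import pickle
o,s=pickle.load(open('pics/w14.pkl','rb')); T=toolT(o)@s['tool_from_camera']
h=onplane(s,319.5,136,.09,T);k=onplane(s,317.5,259,.114,T);p=onplane(s,331.5,227,.092,T);d=(k-h)[:2]
print(h,k,p,np.linalg.norm(d),np.degrees(np.arctan2(d[1],d[0])),'lock',-103.6+80)
from bench import close_job; print(close_job())
E
```

```text
[ 0.48261769 -0.16039071  0.09      ] [ 0.57994869 -0.20447603  0.114     ] [ 0.56466804 -0.18352084  0.092     ] 0.10684960681128453 -24.367778898363902 lock -23.599999999999994
the job is handed in; nothing more can be done
None
```

The toothed lever is fully home on the boss with its arm resting at the stop pin. I let go of it and handed the job in at about 18 s of the 64 s allowed. No verdict was reported.

- **Fit:** The rib nearest the nose direction was about 12° off it, so I lined the arm up with that one. The teeth dropped in with only a few newtons on the wrist. The hub then went down until it touched the boss, at the height I had worked out beforehand, and I pressed it with about 8 N.
- **Swing:** I turned the lever counterclockwise about 68°, until the wrist torque jumped to 0.92 N m as the arm met the pin. I eased back 0.7° before opening the fingers and lifting clear.
- **Last checks:**
  - The arm angle measured −24.4° against an expected −23.6°, which is about 1.5 mm at the knob.
  - The hub was within about 1 mm of the shaft axis I had measured.
  - The gripper was well clear, with wrist forces within noise.
  - By eye, the plain lever, caster, tape, jar, wrench and mug look unmoved; I did not measure them.
- **What disagreed:**
  - The top and wrist cameras put the shaft axis about 2 to 3 mm apart. I used the wrist camera because it also showed the hub.
  - In the last picture the knob measured 107 mm from the bore rather than 112 mm. I put this down to picking the knob's centre in the image. It lies along the arm, so it does not affect the angle.

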